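# Snap the grease gun onto the tilted nipple and keep it pumped

## Robot

A 7-joint arm with a two-finger parallel gripper is mounted at the origin on a cart in front of the work surface, level with it; the furniture and walls round the work are solid. World frame = base frame: x ahead of the robot, y to its left, z up, the work surface at z = 0. Lengths are in m, angles in rad, forces in N, time in s.
With the tool pointing down it reaches from about 0.425 to 0.875 m from the base axis. Payload 8.4 kg.
Tool frame: the origin (TCP) lies at the very end of the fingers, on their centre line; the grasp point (between the pads) lies 19 mm behind it; z points along the fingers, y is the line along which they close (so a half turn about z gives the same grasp; the last joint's range is limited). The gripper opens to 87 mm and grips with 3 to 60 N. Pads are 19 mm wide; open, the fingers measure 117 mm over their backs; the gripper's body (75 mm by 190 mm) begins 51 mm behind the grasp point.
Start: joints at [-1.227, 0.333, 0.04, 1.465, -0.013, 1.343, -0.059], TCP at [0.279, 0.587, 0.223] pointing down, gripper open.
Joint ranges: [-2.58, 2.58], [-0.38, 2.09], [-1.3, 1.39], [0.25, 2.4], [-1.5, 4.64], [0.08, 2.09], [-2.65, 2.65]. Speed limits (rad/s): [2.22, 2.22, 2.79, 2.79, 3.14, 3.14, 3.14].

## Interface

Orientations are given as a unit quaternion [x, y, z, w].
In Python, from bench import monitor, vision, ctrl gives the robot as it stands. The module is installed in compiled form; this text tells all that it offers.
- The arm moves only by the tool drive_tool, never from a script. Its argument "series" is a list of rows, each an object with "delta_pos": the shift along the tool's x, y, z in cm, a list of three; "rot": the turn, a rotation vector about the tool's x, y, z in degrees, a list of three; "claw": the closure, from -1 (fully open) to 1 (shut). A call has exactly 5 rows; each row shifts and turns the commanded pose from where the row before left it, along the tool's axes as they then stand; what a row does not reach is not made up. A row lasts 1/8 s, in which the tool goes at most 62.5 mm and 10.7 degrees, less where a joint would pass 70% of its speed; a pose out of reach is approached as far as the arm can. A call is refused whole if a number of a shift passes 6.25 or a number of a turn 10.7, either way. A call with a gripper value outside its range is refused whole. The fingers move at their own pace and stop on an object; "newtons" is the grip in N (left out, the last holds). Time passes only in rows, so rows that do not move let the fingers close, or fill a call up. It gives the time, the measured TCP pose, the force, the opening and the grip force at its end, in the units of the state.
- monitor.state(): the state, without advancing time (a new reading comes with each control period).
- vision.grab_frame(name): name is "scene" or "top"; returns (picture, depth): 420x560x3 uint8, red, green, blue; 420x560 float32, m along the optical axis (not along the pixel's ray), 0 where there is no reading.
- vision.camera_model(name): a dict with "fx", "fy", "cx", "cy" (pixels), "dist_coeffs" ([k1, k2, p1, p2, k3] as OpenCV has them; the pictures are not rectified), "cam_to_world" (4x4, takes a point from camera to world coordinates). Camera axes: x right, y up, looking along -z (the intrinsics and any distortion apply to the point x, -y, -z); pixel columns grow to the right and rows downward; lengths in m; the calibration is good to about 2 mm. A picture is of the moment at which its call begins. camera_model takes no time and is no camera call.
- ctrl.sign_off(): hands the job in; it is judged then, once.
The state is a dict: "t": time; "joints": joint angles; "dq": joint speeds; "effort": joint torques, N m; "ee_pos": TCP position; "eef_rot": TCP orientation; "ft_force": force on the tool from outside, world axes, zero at the start; "moment": the same for the moment, N m; "width": finger opening in m; "finger_force": force on a finger pad.
Only numpy, scipy, OpenCV 4.12 (cv2) and the standard library are available. Lean on these libraries where they do the work, as an engineer would, in place of code of your own. Each camera call takes 0.05 s, during which the arm holds its last target. There are 200 camera calls.

## Task

Take the small push-type grease gun out of its rest tube and aim it at the leaning grease nipple on the bearing, holding it steady for a second in line with the nipple with the coupler about 2 to 3 cm off the nipple's head. Then press the coupler squarely onto the nipple until it snaps on, keep pushing along the nipple until the sprung nozzle is pushed well more than half its stroke into the barrel, and finish like that, still gripping the gun and holding it down against its spring. Leave the oil bottle, the small thread-lock bottle and the side cutters where they are.

Things in the scene. Friction and masses are not known exactly. Their poses are not given: they have to be found in the camera images.
- gun_grip (a point): Centre of the grease gun's grip: round steel barrel, 28 mm diameter, clear from 37 mm below to 30 mm above this point (black cap to 41 mm above). z axis: along the gun, away from the coupler. The gun (0.15 to 0.3 kg) stands coupler down in the rest, its 40 mm collar (underside 42 mm below this point) on the rim; lift 80 mm to clear. Below the collar: 25 mm of barrel, then thin nozzle and coupler.
- gun_seat (a point): Point on the gun's axis inside the 23 mm wide coupler where the centre of the nipple's head sits when snapped on; 104 mm below gun_grip with the nozzle out. The coupler's three sprung jaws reach 8 mm beyond it. z axis as the gun's. The jaws touch the head when its centre is about 11 mm outside this point, resist with about 5 N, then snap behind it and draw the coupler on with up to 7 N.
- gun_nozzle (a joint): How far the sprung nozzle is pushed into the barrel: 0 = fully out, 0.012 m = stop. The spring needs 9 N to begin to move and 15 N at the stop, so the coupler snaps on first and the nozzle moves in afterwards.
- nipple: Plain steel grease nipple on the bearing: ball head of 12 mm on a 7 mm neck. Origin: centre of the ball, about 85 mm above the bench. z axis: the nipple's axis, pointing outward; it leans 30 degrees from vertical. The neck is free to 14 mm below the origin, then a hexagon 16 mm wide and the housing (68 mm diameter). It does not move.
- bearing: Grey pillow-block bearing, fixed to the bench: foot 130 x 38 x 14 mm, long along its x; 72 mm high to the top of the housing, level shaft 25 mm thick and 100 mm long along its y; origin at the centre of its underside. The nipple leans to its -x.
- rest: Aluminium rest tube, fixed to the bench: 48 mm outside, 36 mm inside diameter, 82 mm high, on a disc of 80 mm; origin at the centre of its underside, z up.
- oil_bottle_mid (a point): Bystander: the middle of a small cream bottle with a dark pointed cap, 36 mm diameter, 84 mm high, standing.
- thread_lock_mid (a point): Bystander: the middle of a small red bottle with a pointed cap, 23 mm diameter, 69 mm high, standing.
- cutter_a_mid (a point): Bystander: side cutters lying flat, 138 x 43 x 13 mm; a point between the handles, half-way up.
Things that resemble listed ones, but are neither listed nor needed, are in the scene too. Of the things shaped like the rest, the aluminium one is meant.

How it is judged:
On the way, in this order (a step that is already met when the one before it is completed fails the run):
1. the gun is gripped and lifted out of its rest (contact force between the fingers and gun above 3 N and z of gun_seat in the frame of rest above 0.08 m), for 0.1 s.
2. the gun is held in line with the nipple, coupler off the head, steady (contact force between the fingers and gun above 3 N and angle between the z axis of gun_grip and the z axis of nipple, either way round below 0.25 rad and z of gun_seat in the frame of nipple between 0.012 and 0.07 m and x of gun_seat in the frame of nipple between -0.01 and 0.01 m and y of gun_seat in the frame of nipple between -0.01 and 0.01 m and linear speed of gun below 0.012 m/s), for 0.5 s.
3. the coupler has snapped onto the nipple, squarely (contact force between the fingers and gun above 3 N and distance between gun_seat and nipple below 0.003 m and angle between the z axis of gun_grip and the z axis of nipple, either way round below 0.2 rad), for 0.1 s.
At the end, for the whole second after the job is handed in: For the last second the fingers grip the gun, the coupler is snapped on (head within 3 mm of its seat), the axes agree within 0.2 rad, the nozzle is held 6 mm or more into the barrel with over 5 N on the nipple, and the bystanders are within 30 mm of their places (all of step 3 and value of joint gun_nozzle above 0.006 m and contact force between gun and nipple above 5 N and contact force between gun and rest below 0.5 N and distance of each of oil_bottle_mid, thread_lock_mid, cutter_a_mid from where it was at the start of the episode below 0.03 m); the arm keeps its last pose, push and grip.
It fails at once if a bystander is disturbed (distance of any of oil_bottle_mid, thread_lock_mid, cutter_a_mid from where it was at the start of the episode above 0.03 m).
It also fails if it takes over 48 s, if anything falls off the work surface, if the arm or the gripper's body presses on something with over 40 N, if the wrist force passes 120 N, or if a joint passes its speed limit or range.

## Working session

There is one attempt and no reset: what is moved stays moved. The work goes in short steps, Python scripts to look and compute and a tool call to move; the robot and the scene stay as the last step left them, time stands still between calls to the robot, and variables do not carry over. Pictures are saved under pics/ and viewed, at most 10 in all, crops included, and the job is handed in when it is done.

Besides the shell and the picture viewer there is one more tool, called in YAML: its name, and indented under it one key for each argument. drive_tool: Moves the arm, as the interface text tells. Its arguments: {"type":"object","properties":{"series":{"type":"array","items":{"type":"object","properties":{"delta_pos":{"type":"array","items":{"type":"number"}},"rot":{"type":"array","items":{"type":"number"}},"claw":{"type":"number"}}}},"newtons":{"type":"number"}},"required":["series"]}

```bash
mkdir -p pics
cat > h.py <<'E'
import numpy as np, cv2
from bench import monitor, vision, ctrl
from scipy.spatial.transform import Rotation as R
def ray(name,uv):
    m=vision.camera_model(name)
    K=np.array([[m['fx'],0,m['cx']],[0,m['fy'],m['cy']],[0,0,1.]])
    p=cv2.undistortPoints(np.array(uv,float).reshape(-1,1,2),K,np.array(m['dist_coeffs'],float)).reshape(-1,2)
    d=np.c_[p[:,0],-p[:,1],-np.ones(len(p))]
    T=np.array(m['cam_to_world'])
    return T[:3,3], d@T[:3,:3].T   # scaled to unit depth
def onz(name,uv,z):
    o,d=ray(name,uv); z=np.broadcast_to(z,len(d)); return o+d*((z-o[2])/d[:,2])[:,None]
def bydepth(name,uv,D):
    o,d=ray(name,uv); return o+d*np.asarray(D)[:,None]
def tri(u1,u2,n1='scene',n2='top'):
    o1,d1=ray(n1,[u1]);o2,d2=ray(n2,[u2]);d1=d1[0];d2=d2[0]
    s=np.linalg.lstsq(np.c_[d1,-d2],o2-o1,rcond=None)[0]
    a=o1+d1*s[0];b=o2+d2*s[1];return (a+b)/2,np.linalg.norm(a-b)
E
python3 - <<'E'
from h import *
for n in('scene','top'):
    im,d=vision.grab_frame(n); np.savez('pics/'+n+'0.npz',im=im,d=d)
    cv2.imwrite(f'pics/{n}0.png',cv2.cvtColor(im,cv2.COLOR_RGB2BGR))
    m=vision.camera_model(n); print(n,m['fx'],m['dist_coeffs'],np.round(m['cam_to_world'],3).tolist())
s=monitor.state();print(s)
E
```

```text
scene 383.52281195301634 [-0.00609705  0.          0.          0.          0.        ] [[0.816, 0.402, -0.415, 0.187], [-0.577, 0.58, -0.574, -0.509], [0.01, 0.708, 0.706, 0.749], [0.0, 0.0, 0.0, 1.0]]
top 543.1702548682111 [-0.00752574  0.          0.          0.          0.        ] [[-0.024, 0.998, -0.063, 0.488], [-1.0, -0.024, -0.002, 0.03], [-0.004, 0.063, 0.998, 1.573], [0.0, 0.0, 0.0, 1.0]]
{'t': 0.1, 'joints': array([-1.22718798,  0.33382931,  0.03985356,  1.46620386, -0.01338119,
        1.34329282, -0.05853663]), 'dq': array([ 2.93406619e-04, -2.37966775e-03, -7.77477296e-05, -5.11552653e-03,
        1.43042033e-04, -1.85416371e-03,  1.84379792e-03]), 'effort': array([ 5.21421171e-03, -6.57812905e+01,  1.34089485e+00, -4.04709542e+01,
       -5.97120705e-02,  4.10410459e-02,  1.02051329e-04]), 'ee_pos': array([0.27834466, 0.58690844, 0.22174472]), 'eef_rot': array([ 2.19614116e-01,  9.75586542e-01, -7.26010983e-04, -1.07384876e-04]), 'ft_force': array([-0.17980205, -0.33636717,  0.24087405]), 'moment': array([ 0.00594146, -0.00650094, -0.01013013]), 'finger_force': 0.0, 'width': 0.08689523341687154}
```

View pics/scene0.png

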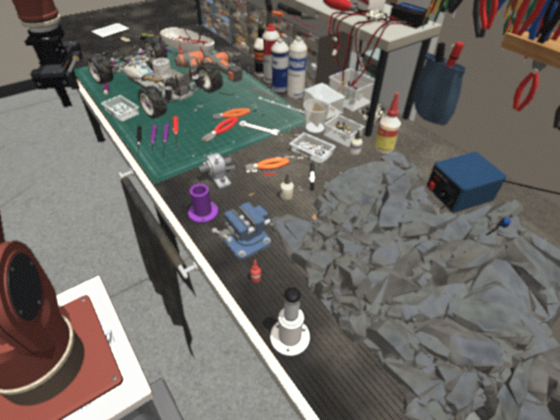

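View pics/top0.png

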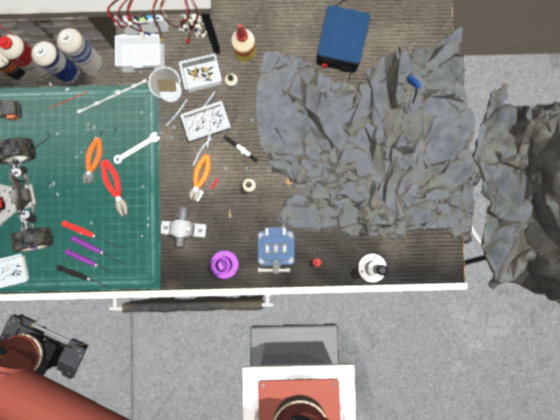

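The gun stands in the aluminium rest (scene 291,320; top 375,267). The bearing is at scene 215,168 and top 183,228. The purple tube is a decoy, and the vise and the red bottle lie between the gun and the bearing. Next I'll zoom in on the bearing and gun.

Run:
```python
from h import *
s=np.load('pics/scene0.npz');t=np.load('pics/top0.npz')
def c(a,x,y,w,h): return cv2.resize(cv2.cvtColor(a['im'][y:y+h,x:x+w],cv2.COLOR_RGB2BGR),(400,300),interpolation=cv2.INTER_CUBIC)
out=np.vstack([np.hstack([c(s,190,142,60,45),c(t,153,206,60,45)]),np.hstack([c(s,244,275,107,80),c(t,340,245,60,45)])])
cv2.imwrite('pics/crop0.png',out)
# heights map
for n,a,box in(('top',t,(155,205,215,250)),('top',t,(350,245,400,290))):
    x0,y0,x1,y1=box; v,u=np.mgrid[y0:y1,x0:x1]; D=a['d'][y0:y1,x0:x1].ravel()
    P=bydepth(n,np.c_[u.ravel(),v.ravel()],D); k=np.argsort(-P[:,2])[:6]; print(np.c_[u.ravel()[k],v.ravel()[k],P[k].round(4)].tolist())
print(onz('top',[(161,228),(206,230),(224,264),(277,245),(249,185),(317,262),(375,267)],[.014,.014,.04,.08,.07,.06,.1]).round(3).tolist())
```

```text
[[196.0, 223.0, 0.4879, 0.0303, 1.5732], [162.0, 248.0, 0.4879, 0.0303, 1.5732], [175.0, 239.0, 0.4879, 0.0303, 1.5732], [192.0, 217.0, 0.4879, 0.0303, 1.5732], [160.0, 208.0, 0.4879, 0.0303, 1.5732], [198.0, 221.0, 0.4879, 0.0303, 1.5732]]
[[377.0, 253.0, 0.4879, 0.0303, 1.5732], [387.0, 283.0, 0.4879, 0.0303, 1.5732], [383.0, 278.0, 0.4879, 0.0303, 1.5732], [361.0, 276.0, 0.4879, 0.0303, 1.5732], [385.0, 256.0, 0.4879, 0.0303, 1.5732], [381.0, 268.0, 0.4286, -0.2186, 0.1705]]
[[0.551, 0.381, 0.014], [0.543, 0.252, 0.014], [0.445, 0.199, 0.04], [0.494, 0.048, 0.08], [0.663, 0.123, 0.07], [0.445, -0.061, 0.06], [0.429, -0.215, 0.1]]
```

View pics/crop0.png

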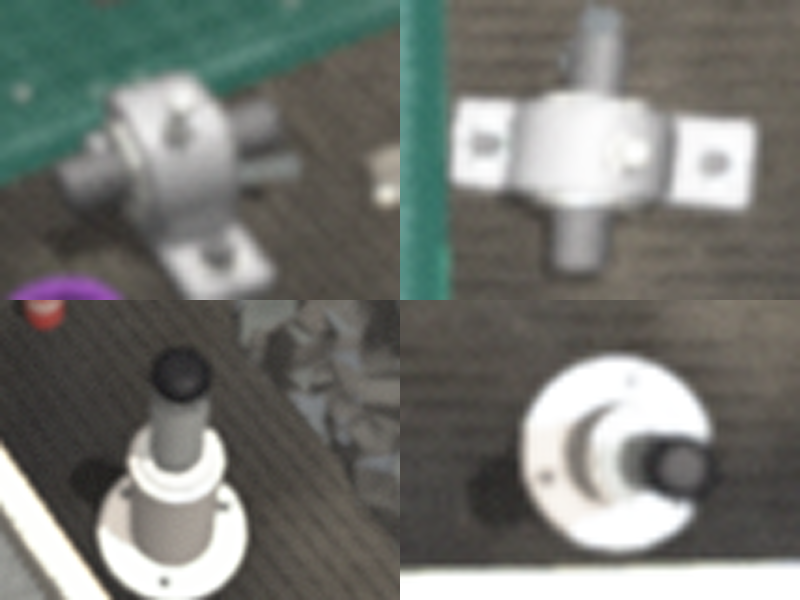

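Run:
```python
from h import *
s=np.load('pics/scene0.npz');t=np.load('pics/top0.npz')
f=lambda x,y,k,x0,y0:((x+.5)*k-.5+x0,(y+.5)*k-.5+y0)
ns=f(182,100,.15,190,142); nt=f(231,152,.15,153,206)
print('nipple',tri(ns,nt), onz('top',[nt],.085), onz('scene',[ns],.085))
feet=onz('top',[f(53,100,.15,153,206),f(50,185,.15,153,206),f(355,122,.15,153,206),f(350,210,.15,153,206)],.014); print(feet.round(4).tolist())
sh=onz('top',[f(200,15,.15,153,206),f(180,270,.15,153,206)],.05);print('shaft',sh)
# cap & disc
v,u=np.mgrid[245:290,350:400]; 
cap=f(282,168,.15,340,245); caps=f(181,372,107/400,244,275-300*107/400)
print('cap',tri(caps,cap),onz('top',[cap],.165),onz('scene',[caps],.165))
g=t['im'][245:281,350:400].astype(int); m=((g.min(2)>185)).astype(np.uint8)
c=max(cv2.findContours(m,0,1)[0],key=cv2.contourArea); h=cv2.convexHull(c); (cx,cy),r=cv2.minEnclosingCircle(h); print('disc',cx+350,cy+245,r, onz('top',[(cx+350,cy+245)],.006))
# max heights along regions (both cams)
for n,a in(('top',t),('scene',s)):
    v,u=np.mgrid[0:420,0:560]; D=a['d'].ravel(); ok=D>.2
    P=bydepth(n,np.c_[u.ravel(),v.ravel()][ok],D[ok])
    for nm,b in(('rocks near gun',(.47,.6,-.35,-.1)),('vise',(.4,.56,-.02,.12)),('purple',(.4,.48,.16,.24)),('corridor',(.42,.7,-.1,.2)),('bearing',(.5,.6,.24,.38))):
        q=P[(P[:,0]>b[0])&(P[:,0]<b[1])&(P[:,1]>b[2])&(P[:,1]<b[3])]; print(n,nm,len(q),np.percentile(q[:,2],[50,99,100]).round(3) if len(q) else '')
st=monitor.state(); print(R.from_quat(st['eef_rot']).as_matrix().round(3).tolist())
```

```text
nipple (array([0.54623425, 0.29195846, 0.09140696]), np.float64(0.00173331667192974)) [[0.54570663 0.29347843 0.085     ]] [[0.55050477 0.29933764 0.085     ]]
[[0.5727, 0.3826, 0.014], [0.5361, 0.3843, 0.014], [0.5601, 0.2524, 0.014], [0.5223, 0.2551, 0.014]]
shaft [[0.60521861 0.31202385 0.05      ]
 [0.49797369 0.32175818 0.05      ]]
cap (array([ 0.424031  , -0.2218162 ,  0.16495135]), np.float64(0.0006285894241670351)) [[ 0.42377411 -0.22162849  0.165     ]] [[ 0.42427915 -0.22200601  0.165     ]]
disc 372.0 267.625 14.217717170715332 [[ 0.42335072 -0.2219443   0.006     ]]
top rocks near gun 4125 [0.059 0.152 0.16 ]
top vise 2701 [0.01  0.092 0.096]
top purple 771 [0.006 0.086 0.091]
top corridor 10178 [0.004 0.09  0.096]
top bearing 1659 [0.006 0.077 0.096]
scene rocks near gun 8538 [0.058 0.154 0.161]
scene vise 4444 [0.005 0.092 0.093]
scene purple 1331 [0.009 0.086 0.088]
scene corridor 11431 [0.005 0.091 0.093]
scene bearing 1324 [0.012 0.084 0.095]
[[-0.904, 0.429, -0.001], [0.429, 0.904, -0.001], [-0.0, -0.001, -1.0]]
```

drive_tool:
  series:
    - {"delta_pos": [-3.7, -2.5, -1.2], "rot": [0, 0, 0], "claw": -1}
    - {"delta_pos": [-3.7, -2.5, -1.2], "rot": [0, 0, 0], "claw": -1}
    - {"delta_pos": [-3.7, -2.5, -1.2], "rot": [0, 0, 0], "claw": -1}
    - {"delta_pos": [-3.7, -2.5, -1.2], "rot": [0, 0, 0], "claw": -1}
    - {"delta_pos": [-3.7, -2.5, -1.2], "rot": [0, 0, 0], "claw": -1}
  newtons: 50

```text
t: 0.72
ee_pos: [0.3926, 0.3935, 0.2826]
eef_rot: [0.22, 0.976, -0.0, -0.0]
ft_force: [0.5, -0.2, 0.8]
width: 0.087
finger_force: 0.0
```

drive_tool:
  series:
    - {"delta_pos": [-3.7, -2.5, -0.4], "rot": [0, 0, 0], "claw": -1}
    - {"delta_pos": [-3.7, -2.5, -0.4], "rot": [0, 0, 0], "claw": -1}
    - {"delta_pos": [-3.7, -2.5, -0.4], "rot": [0, 0, 0], "claw": -1}
    - {"delta_pos": [-3.7, -2.5, -0.4], "rot": [0, 0, 0], "claw": -1}
    - {"delta_pos": [-3.7, -2.5, -0.4], "rot": [0, 0, 0], "claw": -1}

```text
t: 1.35
ee_pos: [0.5061, 0.2014, 0.3024]
eef_rot: [0.22, 0.976, -0.0, -0.0]
ft_force: [0.4, 0.4, 0.5]
width: 0.087
finger_force: 0.0
```

drive_tool:
  series:
    - {"delta_pos": [0, 0, 0], "rot": [0, 0, -5], "claw": -1}
    - {"delta_pos": [0, 0, 0], "rot": [0, 0, -5], "claw": -1}
    - {"delta_pos": [0, 0, 0], "rot": [0, 0, -5], "claw": -1}
    - {"delta_pos": [0, 0, 0], "rot": [0, 0, -5], "claw": -1}
    - {"delta_pos": [0, 0, 0], "rot": [0, 0, 0], "claw": -1}

```text
t: 1.98
ee_pos: [0.5056, 0.2028, 0.3023]
eef_rot: [0.047, 0.999, -0.0, -0.0]
ft_force: [-1.0, -0.2, 0.0]
width: 0.0869
finger_force: 0.0
```

```bash
cat >> h.py <<'E'
def to(p=None,zax=None,yaxis=None):
    s=monitor.state(); M=R.from_quat(s['eef_rot']).as_matrix()
    print('t',s['t'],'tcp',s['ee_pos'].round(4),'q',s['joints'].round(2),'w',s['width'],'F',s['ft_force'].round(1),s['finger_force'])
    print('M',M.round(3).tolist())
    if p is not None: print('dpos cm tool',((np.array(p)-s['ee_pos'])@M*100).round(2))
    if zax is not None:
        z=np.array(zax,float);z/=np.linalg.norm(z);y=np.array(yaxis,float);y-=z*(y@z);y/=np.linalg.norm(y)
        T=np.c_[np.cross(y,z),y,z]; print('rot deg tool',np.degrees(R.from_matrix(M.T@T).as_rotvec()).round(2))
E
python3 - <<'E'
from h import *
to((.424,-.222,.30),(0,0,-1),(.101,.995,0))
E
```

```text
t 1.975 tcp [0.5056 0.2028 0.3023] q [-0.76  0.08  0.32  1.61 -0.03  1.45  1.04] w 0.08687926093499124 F [-1.  -0.2  0. ] 0.0
M [[-0.996, 0.094, -0.001], [0.094, 0.996, -0.0], [0.0, -0.0, -1.0]]
dpos cm tool [  4.12 -43.06   0.24]
rot deg tool [-0.02 -0.03  0.39]
```

drive_tool:
  series:
    - {"delta_pos": [0.2, -4.3, 0], "rot": [0, 0, 0], "claw": -1}
    - {"delta_pos": [0.2, -4.3, 0], "rot": [0, 0, 0], "claw": -1}
    - {"delta_pos": [0.2, -4.3, 0], "rot": [0, 0, 0], "claw": -1}
    - {"delta_pos": [0.2, -4.3, 0], "rot": [0, 0, 0], "claw": -1}
    - {"delta_pos": [0.2, -4.3, 0], "rot": [0, 0, 0], "claw": -1}

```text
t: 2.6
ee_pos: [0.4752, -0.0117, 0.3025]
eef_rot: [0.048, 0.999, 0.0, -0.0]
ft_force: [-0.2, -1.0, 0.1]
width: 0.0872
finger_force: 0.0
```

drive_tool:
  series:
    - {"delta_pos": [0.62, -4.3, 0], "rot": [0, 0, 0], "claw": -1}
    - {"delta_pos": [0.62, -4.3, 0], "rot": [0, 0, 0], "claw": -1}
    - {"delta_pos": [0.62, -4.3, 0], "rot": [0, 0, 0], "claw": -1}
    - {"delta_pos": [0.62, -4.3, 0], "rot": [0, 0, 0], "claw": -1}
    - {"delta_pos": [0.62, -4.3, 0], "rot": [0, 0, 0], "claw": -1}

```text
t: 3.22
ee_pos: [0.424, -0.2227, 0.3026]
eef_rot: [0.048, 0.999, 0.0, 0.0]
ft_force: [0.5, -0.1, 0.6]
width: 0.087
finger_force: 0.0
```

Run:
```python
from h import *
to((.424,-.222,.105),(0,0,-1),(.101,.995,0))
```

```text
t 3.225 tcp [ 0.424  -0.2227  0.3026] q [-0.41 -0.12  0.75  1.77  0.08  1.46  1.8 ] w 0.08703038664725055 F [ 0.5 -0.1  0.6] 0.0
M [[-0.995, 0.096, 0.0], [0.096, 0.995, 0.0], [-0.0, 0.0, -1.0]]
dpos cm tool [1.000e-02 6.000e-02 1.976e+01]
rot deg tool [0.02 0.01 0.29]
```

drive_tool:
  series:
    - {"delta_pos": [0, 0.06, 4.5], "rot": [0, 0, 0], "claw": -1}
    - {"delta_pos": [0, 0, 4.5], "rot": [0, 0, 0], "claw": -1}
    - {"delta_pos": [0, 0, 4.5], "rot": [0, 0, 0], "claw": -1}
    - {"delta_pos": [0, 0, 3.5], "rot": [0, 0, 0], "claw": -1}
    - {"delta_pos": [0, 0, 2.6], "rot": [0, 0, 0], "claw": -1}

```text
t: 3.85
ee_pos: [0.424, -0.2206, 0.105]
eef_rot: [0.048, 0.999, 0.0, -0.001]
ft_force: [0.4, 1.8, 0.1]
width: 0.0868
finger_force: 0.0
```

drive_tool:
  series:
    - {"claw": 1}
    - {"claw": 1}
    - {"claw": 1}
    - {"claw": 1}
    - {"claw": 1}
  newtons: 50

```text
validation failed for argument at $.se...
```

drive_tool:
  series:
    - {"delta_pos": [0, 0, 0], "rot": [0, 0, 0], "claw": 1}
    - {"delta_pos": [0, 0, 0], "rot": [0, 0, 0], "claw": 1}
    - {"delta_pos": [0, 0, 0], "rot": [0, 0, 0], "claw": 1}
    - {"delta_pos": [0, 0, 0], "rot": [0, 0, 0], "claw": 1}
    - {"delta_pos": [0, 0, 0], "rot": [0, 0, 0], "claw": 1}
  newtons: 50

```text
t: 4.47
ee_pos: [0.4249, -0.2208, 0.107]
eef_rot: [0.047, 0.999, 0.0, 0.0]
ft_force: [-0.4, 0.6, -0.4]
width: 0.045
finger_force: 0.0
```

drive_tool:
  series:
    - {"delta_pos": [0, 0, 0], "rot": [0, 0, 0], "claw": 1}
    - {"delta_pos": [0, 0, 0], "rot": [0, 0, 0], "claw": 1}
    - {"delta_pos": [0, 0, 0], "rot": [0, 0, 0], "claw": 1}
    - {"delta_pos": [0, 0, 0], "rot": [0, 0, 0], "claw": 1}
    - {"delta_pos": [0, 0, 0], "rot": [0, 0, 0], "claw": 1}

```text
t: 5.1
ee_pos: [0.4247, -0.2208, 0.1066]
eef_rot: [0.047, 0.999, 0.0, -0.0]
ft_force: [0.3, 0.7, 2.6]
width: 0.0276
finger_force: 50.0
```

Run:
```python
from h import *
to((.424,-.222,.107),(0,0,-1),(.101,.995,0))
```

```text
t 5.1 tcp [ 0.4247 -0.2208  0.1066] q [-0.38  0.09  0.81  2.04 -0.07  1.04  1.94] w 0.02757399276574849 F [0.3 0.7 2.6] 49.9999859277159
M [[-0.996, 0.094, -0.0], [0.094, 0.996, 0.0], [0.0, 0.0, -1.0]]
dpos cm tool [ 0.06 -0.13 -0.04]
rot deg tool [ 0.   -0.    0.43]
```

drive_tool:
  series:
    - {"delta_pos": [0, 0, -3], "rot": [0, 0, 0], "claw": 1}
    - {"delta_pos": [0, 0, -4], "rot": [0, 0, 0], "claw": 1}
    - {"delta_pos": [0, 0, -5], "rot": [0, 0, 0], "claw": 1}
    - {"delta_pos": [0, 0, -5], "rot": [0, 0, 0], "claw": 1}
    - {"delta_pos": [0, 0, -4], "rot": [0, 0, 0], "claw": 1}

```text
t: 5.72
ee_pos: [0.4245, -0.221, 0.3184]
eef_rot: [0.047, 0.999, 0.0, 0.001]
ft_force: [1.2, 0.3, -1.6]
width: 0.0275
finger_force: 50.0
```

drive_tool:
  series:
    - {"delta_pos": [-0.3, 4.2, -0.6], "rot": [0, 0, 0], "claw": 1}
    - {"delta_pos": [-0.3, 4.2, -0.6], "rot": [0, 0, 0], "claw": 1}
    - {"delta_pos": [-0.3, 4.2, -0.6], "rot": [0, 0, 0], "claw": 1}
    - {"delta_pos": [-0.3, 4.2, -0.6], "rot": [0, 0, 0], "claw": 1}
    - {"delta_pos": [-0.3, 4.2, -0.6], "rot": [0, 0, 0], "claw": 1}

```text
t: 6.35
ee_pos: [0.4592, -0.0119, 0.3464]
eef_rot: [0.047, 0.999, -0.0, -0.0]
ft_force: [0.7, 0.4, -1.4]
width: 0.0271
finger_force: 50.0
```

Run:
```python
from h import *
n=np.array([-.0505,-.4975,.866]); N=np.array([.5455,.292,.087])
to(N+n*(.0866+.10),-n,(.101,.995,0))
t=np.load('pics/top0.npz')['d'];print(t[224:234,182:194].round(3).tolist())
```

```text
t 6.35 tcp [ 0.4592 -0.0119  0.3464] q [-0.6  -0.14  0.47  1.71  0.06  1.55  1.35] w 0.02710187877189642 F [ 0.7  0.4 -1.4] 49.99915273860097
M [[-0.996, 0.094, -0.0], [0.094, 0.996, -0.0], [0.0, -0.0, -1.0]]
dpos cm tool [-5.68 21.74  9.78]
rot deg tool [-30.01  -0.13   0.4 ]
[[1.50600004196167, 1.5069999694824219, 1.5019999742507935, 1.5069999694824219, 1.503999948501587, 1.5080000162124634, 1.5110000371932983, 1.5160000324249268, 1.5130000114440918, 1.5269999504089355, 1.524999976158142, 1.5360000133514404], [1.5019999742507935, 1.5010000467300415, 1.5099999904632568, 1.503000020980835, 1.5069999694824219, 1.5130000114440918, 1.5099999904632568, 1.5219999551773071, 1.5190000534057617, 1.5219999551773071, 1.5299999713897705, 1.5360000133514404], [1.5019999742507935, 1.5089999437332153, 1.5069999694824219, 1.503999948501587, 1.5, 1.50600004196167, 1.5160000324249268, 1.5140000581741333, 1.5230000019073486, 1.5219999551773071, 1.5299999713897705, 1.534000039100647], [1.4980000257492065, 1.503000020980835, 1.4989999532699585, 1.5, 1.4889999628067017, 1.4819999933242798, 1.483999967575
[... 777 characters left out ...]
501587, 1.5089999437332153, 1.5049999952316284, 1.503999948501587, 1.5089999437332153, 1.503000020980835, 1.5160000324249268, 1.5160000324249268, 1.5160000324249268, 1.5219999551773071, 1.531000018119812, 1.5520000457763672], [1.5080000162124634, 1.5069999694824219, 1.50600004196167, 1.50600004196167, 1.5089999437332153, 1.5140000581741333, 1.5210000276565552, 1.5199999809265137, 1.5210000276565552, 1.5219999551773071, 1.5269999504089355, 1.5470000505447388], [1.50600004196167, 1.50600004196167, 1.5119999647140503, 1.5099999904632568, 1.5160000324249268, 1.5130000114440918, 1.5069999694824219, 1.5130000114440918, 1.5230000019073486, 1.5199999809265137, 1.531000018119812, 1.5509999990463257]]
```

drive_tool:
  series:
    - {"delta_pos": [-1.14, 4.35, 0], "rot": [0, 0, 0], "claw": 1}
    - {"delta_pos": [-1.14, 4.35, 0], "rot": [0, 0, 0], "claw": 1}
    - {"delta_pos": [-1.14, 4.35, 0], "rot": [0, 0, 0], "claw": 1}
    - {"delta_pos": [-1.14, 4.35, 0], "rot": [0, 0, 0], "claw": 1}
    - {"delta_pos": [-1.14, 4.35, 0], "rot": [0, 0, 0], "claw": 1}

```text
t: 6.98
ee_pos: [0.5367, 0.1993, 0.346]
eef_rot: [0.047, 0.999, -0.0, -0.0]
ft_force: [1.3, 0.4, -1.7]
width: 0.0272
finger_force: 50.0
```

drive_tool:
  series:
    - {"delta_pos": [0, 0, 0], "rot": [-6, 0, 0], "claw": 1}
    - {"delta_pos": [0, 0, 0], "rot": [-6, 0, 0], "claw": 1}
    - {"delta_pos": [0, 0, 0], "rot": [-6, 0, 0], "claw": 1}
    - {"delta_pos": [0, 0, 0], "rot": [-6, 0, 0], "claw": 1}
    - {"delta_pos": [0, 0, 0], "rot": [-6, 0, 0], "claw": 1}

```text
t: 7.6
ee_pos: [0.5364, 0.1976, 0.3463]
eef_rot: [0.046, 0.964, 0.26, 0.012]
ft_force: [-0.4, 0.6, -2.3]
width: 0.0273
finger_force: 50.0
```

Run:
```python
from h import *
n=np.array([-.0505,-.4975,.866]); N=np.array([.5457,.2927,.086])
to(N+n*(.0866+.035),-n,(.101,.995,0))
```

```text
t 7.6 tcp [0.5364 0.1976 0.3463] q [-0.55  0.02  0.45  1.68 -0.54  1.36  1.47] w 0.027345643702171178 F [-0.4  0.6 -2.3] 50.00009718351066
M [[-0.996, 0.081, 0.047], [0.094, 0.861, 0.5], [-0.0, 0.502, -0.865]]
dpos cm tool [ 1.000e-02 -4.780e+00  1.514e+01]
rot deg tool [ 0.15 -0.19  0.34]
```

drive_tool:
  series:
    - {"delta_pos": [0, -1.6, 2], "rot": [0, 0, 0], "claw": 1}
    - {"delta_pos": [0, -1.6, 4], "rot": [0, 0, 0], "claw": 1}
    - {"delta_pos": [0, -1.58, 4], "rot": [0, 0, 0], "claw": 1}
    - {"delta_pos": [0, 0, 3], "rot": [0, 0, 0], "claw": 1}
    - {"delta_pos": [0, 0, 2], "rot": [0, 0, 0], "claw": 1}

```text
t: 8.22
ee_pos: [0.5388, 0.2319, 0.1908]
eef_rot: [0.045, 0.965, 0.258, 0.011]
ft_force: [0.4, -0.8, -1.6]
width: 0.027
finger_force: 50.0
```

Run:
```python
from h import *
n=np.array([-.0505,-.4975,.866]); N=np.array([.5457,.2927,.086])
to(N+n*(.0866+.035),-n,(.101,.995,0))
o=[]
for k,b in(('scene',(187,112,80,60)),('top',(153,196,80,60))):
    im,d=vision.grab_frame(k); np.savez('pics/'+k+'1.npz',im=im,d=d); x,y,w,h=b
    o.append(cv2.resize(cv2.cvtColor(im[y:y+h,x:x+w],cv2.COLOR_RGB2BGR),(800,600)[:1]*0 or (400,300),interpolation=cv2.INTER_CUBIC))
cv2.imwrite('pics/crop1.png',np.hstack(o))
```

```text
t 8.225 tcp [0.5388 0.2319 0.1908] q [-0.56  0.14  0.42  1.89 -0.65  1.09  1.63] w 0.02698536405962169 F [ 0.4 -0.8 -1.6] 50.00059397891164
M [[-0.996, 0.082, 0.045], [0.093, 0.863, 0.497], [0.002, 0.499, -0.867]]
dpos cm tool [-0.07  0.06 -0.03]
rot deg tool [-0.08 -0.32  0.33]
```

View pics/crop1.png

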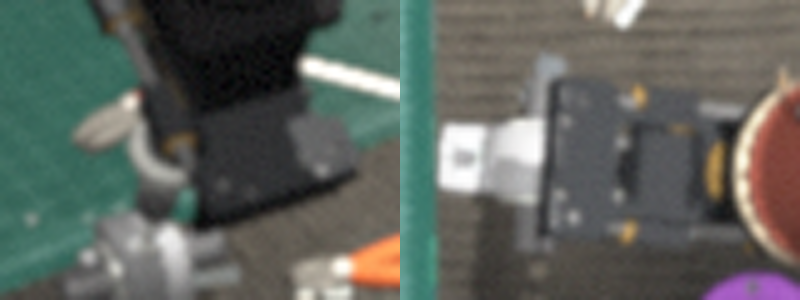

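The gun is over the bearing. In the left crop its collar is near (160,165) and the coupler or nozzle near (160,200), just above the nipple. I'll zoom in with the predicted projections drawn.

```bash
cat >> h.py <<'E'
def proj(name,P):
    m=vision.camera_model(name);T=np.linalg.inv(np.array(m['cam_to_world']))
    p=(np.asarray(P)@T[:3,:3].T+T[:3,3])*[1,-1,-1]
    K=np.array([[m['fx'],0,m['cx']],[0,m['fy'],m['cy']],[0,0,1.]])
    return cv2.projectPoints(p.reshape(-1,1,3),np.zeros(3),np.zeros(3),K,np.array(m['dist_coeffs'],float))[0].reshape(-1,2)
def zoom(im,x,y,w,h,k,pts=()):
    o=cv2.resize(cv2.cvtColor(im[y:y+h,x:x+w],cv2.COLOR_RGB2BGR),(w*k,h*k),interpolation=cv2.INTER_CUBIC)
    for i,p in enumerate(pts):
        c=tuple(int(v) for v in ((p-[x,y]+.5)*k-.5)); cv2.drawMarker(o,c,[(0,0,255),(0,255,0),(255,0,0),(0,255,255)][i%4],0,10,1)
    return o
E
python3 - <<'E'
from h import *
s=monitor.state(); z=R.from_quat(s['eef_rot']).as_matrix()[:,2]; c=s['ee_pos']
N=np.array([.5457,.2927,.086])
P=[N,c+z*.0866,c+z*.0946,c+z*.0246]
p=proj('scene',P);print(p.round(1).tolist())
im=np.load('pics/scene1.npz')['im'];im0=np.load('pics/scene0.npz')['im']
cv2.imwrite('pics/crop2.png',np.vstack([np.hstack([zoom(im0,195,130,40,45,10),zoom(im0,195,130,40,45,10,p[:1])]),np.hstack([zoom(im,195,130,40,45,10),zoom(im,195,130,40,45,10,p)])])[:,:][::1][300*0:900][150:450+300] if 0 else np.hstack([zoom(im0,195,130,40,45,10),zoom(im,195,130,40,45,10,p)]))
E
```

```text
[[216.5, 158.1], [217.2, 153.1], [216.8, 154.3], [219.9, 142.5]]
```

View pics/crop2.png

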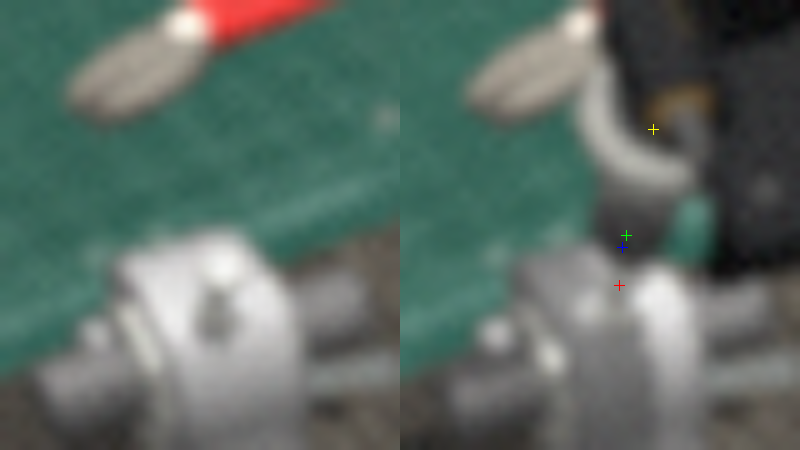

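Run:
```python
from h import *
np.set_printoptions(linewidth=200)
d=np.load('pics/scene1.npz')['d'];d0=np.load('pics/scene0.npz')['d']
print('now');print((d[146:166,210:228]*1000).astype(int))
print('before');print((d0[150:166,210:228]*1000).astype(int))
s=monitor.state(); z=R.from_quat(s['eef_rot']).as_matrix()[:,2]; c=s['ee_pos']
T=np.linalg.inv(np.array(vision.camera_model('scene')['cam_to_world']))
for P in ([.5457,.2927,.086],c+z*.0866,c+z*.0946,c+z*.05): print(-(T@np.r_[P,1])[2])
```

```text
now
[[1250 1255 1250 1253 1248  994  976  972  971  972  982  974  977  979  861  842  833  832]
 [1245 1247 1250 1248 1246  999  998  989  973  976  974  974  976  976  865  843  835  835]
 [1247 1247 1244 1243 1245 1029  998  992  993  992  990  993  992  998 1008  859  838  831]
 [1235 1242 1238 1242 1236 1026 1021 1001  997  995  996  999  999 1004 1240  860  843  830]
 [1230 1235 1239 1234 1029 1023 1024 1019 1017 1004 1003 1002 1032 1233 1236 1236  860  836]
 [1230 1230 1233 1237 1027 1024 1024 1023 1024 1024 1025 1026 1029 1233 1231 1235  847  842]
 [1226 1227 1227 1227 1036 1026 1027 1026 1021 1023 1027 1031 1033 1227 1227 1230  850  842]
 [1222 1222 1225 1223 1039 1034 1026 1023 1024 1023 1028 1032 1223 1227 1227 1220  848  845]
 [1221 1114 1113 1111 1045 1038 1032 1034 1030 1026 1030 1037 1224 1222 1219 1222  855  848]
 [1110 1103 1104 1105 1106 1039 1035 1031 1035 1030 1039 1217 1214 1217 1219  861  856  854]
 [1099 1102 1100 1104 1099 1104 1072 1043 1042 1045 1105 1108 1217 1216 1218  868  861  858]
 [1095 1098 1098 1096 1097 1076 1069 1064 1070 1075 1100 1101 1217 1217 1
[... 1635 characters left out ...]
 1087 1077 1077 1090 1087 1099 1098 1102 1126 1128 1126 1129 1124]
 [1088 1093 1093 1095 1092 1086 1086 1087 1090 1091 1100 1097 1100 1110 1121 1127 1128 1130]
 [1091 1089 1088 1092 1094 1082 1086 1085 1089 1095 1095 1098 1099 1104 1125 1124 1126 1125]
 [1092 1091 1089 1094 1089 1090 1094 1090 1094 1097 1099 1097 1099 1099 1116 1127 1127 1128]
 [1093 1090 1091 1089 1093 1090 1091 1092 1097 1097 1097 1098 1100 1099 1109 1126 1128 1127]
 [1093 1096 1090 1088 1089 1091 1086 1090 1091 1094 1101 1101 1101 1097 1106 1126 1130 1134]
 [1096 1095 1089 1088 1092 1093 1096 1095 1095 1096 1101 1099 1099 1105 1100 1131 1133 1136]]
1.0770099101222959
1.0446858922785265
1.0520054411844417
1.011198956033965
```

Run:
```python
from h import *
np.set_printoptions(linewidth=200)
print(tri((217.2,157.2),(187.4,228.4)))
d=np.load('pics/scene1.npz')['d']
# collar/coupler centroid vs predicted by depth class
s=monitor.state(); z=R.from_quat(s['eef_rot']).as_matrix()[:,2]; c=s['ee_pos']
print((d[134:150,209:226]*1000).astype(int))
th=np.linspace(0,2*np.pi,60); M=R.from_quat(s['eef_rot']).as_matrix()
def circ(h,r): return proj('scene',c+z*h+r*(np.cos(th)[:,None]*M[:,0]+np.sin(th)[:,None]*M[:,1]))
for h,r in((.0246,.020),(.0496,.014),(.0946,.0115),(.075,.0115)): q=circ(h,r);print(h,'x',q[:,0].min(),q[:,0].max(),'y',q[:,1].min(),q[:,1].max())
```

```text
(array([0.54651978, 0.29172461, 0.08922701]), np.float64(0.002361122182470685))
[[1275 1282 1278 1278 1281 1278  873  863  858  859  860  860  862  858  862  863  850]
 [1280 1277 1271 1278 1277 1277  877  866  862  857  859  858  859  861  859  860  850]
 [1267 1268 1267 1270 1273 1274  981  870  864  858  857  860  859  861  861  863  863]
 [1265 1268 1268 1266    0  977  979  874  865  859  856  858  860  858  861  859  859]
 [1267 1265 1265 1269 1278  977  978  963  871  863  856  857  855  857  860  861  862]
 [1263 1262 1266 1276  979  975  977  968  870  864  861  859  860  863  862  863  865]
 [1268 1266 1270 1274  977  973  976  970  961  871  861  864  863  862  863  864  870]
 [1278 1270 1270 1272  978  979  977  968  965  869  863  862  863  864  866  862  879]
 [1268 1270 1270 1267  975  975  974  977  966  962  869  868  869  866  861  863  863]
 [1263 1261 1260 1263 1261  977  974  974  973  972  967  965  947  866  863  862  861]
 [1256 1256 1259 1254 1257  973  975  971  974  976  972  969  950  947  863  861  864]
 [1254 1261 1254 1258 1253 1258  972  973  975  971  973  976  956  952  866  862  862]
 [1251 1250 1255 1250 1253 1248  994  976  972  971  972  982  974  977  979  861  842]
 [1249 1245 1247 1250 1248 1246  999  998  989  973  976  974  974  976  976  865  843]
 [1247 1247 1247 1244 1243 1245 1029  998  992  993  992  990  993  992  998 1008  859]
 [1240 1235 1242 1238 1242 1236 1026 1021 1001  997  995  996  999  999 1004 1240  860]]
0.0246 x 212.02264433768198 227.60913399149092 y 135.54093222081275 149.52680664005794
0.0496 x 213.3782405585521 224.0506265698752 y 142.11516040025887 151.71910410982974
0.0946 x 212.60462374610756 221.0393583908251 y 150.54308696413256 158.17011932927988
0.075 x 213.34237996626632 221.91858966184623 y 147.31690581664154 155.05598051554085
```

drive_tool:
  series:
    - {"delta_pos": [-0.1, 0.05, 0.3], "rot": [0, -0.2, 0], "claw": 1}
    - {"delta_pos": [0, 0, 0.3], "rot": [0, 0, 0], "claw": 1}
    - {"delta_pos": [0, 0, 0.3], "rot": [0, 0, 0], "claw": 1}
    - {"delta_pos": [0, 0, 0], "rot": [0, 0, 0], "claw": 1}
    - {"delta_pos": [0, 0, 0], "rot": [0, 0, 0], "claw": 1}
  newtons: 55

```text
t: 8.95
ee_pos: [0.5411, 0.2362, 0.1854]
eef_rot: [0.046, 0.965, 0.258, 0.014]
ft_force: [-1.1, 0.1, -1.8]
width: 0.0274
finger_force: 55.0
```

drive_tool:
  series:
    - {"delta_pos": [0, 0, 0], "rot": [0, 0, 0], "claw": 1}
    - {"delta_pos": [0, 0, 0], "rot": [0, 0, 0], "claw": 1}
    - {"delta_pos": [0, 0, 0], "rot": [0, 0, 0], "claw": 1}
    - {"delta_pos": [0, 0, 0], "rot": [0, 0, 0], "claw": 1}
    - {"delta_pos": [0, 0, 0], "rot": [0, 0, 0], "claw": 1}

```text
t: 9.57
ee_pos: [0.541, 0.2363, 0.1852]
eef_rot: [0.046, 0.965, 0.258, 0.014]
ft_force: [-0.7, -0.1, -1.7]
width: 0.027
finger_force: 55.0
```

drive_tool:
  series:
    - {"delta_pos": [0, 0, 0], "rot": [0, 0, 0], "claw": 1}
    - {"delta_pos": [0, 0, 0], "rot": [0, 0, 0], "claw": 1}
    - {"delta_pos": [0, 0, 0], "rot": [0, 0, 0], "claw": 1}
    - {"delta_pos": [0, 0, 0], "rot": [0, 0, 0], "claw": 1}
    - {"delta_pos": [0, 0, 0], "rot": [0, 0, 0], "claw": 1}

```text
t: 10.2
ee_pos: [0.541, 0.2363, 0.1852]
eef_rot: [0.046, 0.965, 0.258, 0.014]
ft_force: [-0.9, 0.6, -2.4]
width: 0.0269
finger_force: 55.0
```

```bash
cat >> h.py <<'E'
def chk():
    s=monitor.state(); M=R.from_quat(s['eef_rot']).as_matrix()
    n=np.array([-.0505,-.4975,.866]); N=np.array([.5457,.2927,.086])
    print('t',s['t'],'seat rel nipple in tool mm',((s['ee_pos']+M[:,2]*.0866-N)@M*1000).round(2),'F tool',(s['ft_force']@M).round(2),'ang',np.degrees(np.arccos(-M[:,2]@n)).round(2),'w',s['width'].round(4))
E
python3 -c "
from h import *
chk()"
```

```text
h.py:40: RuntimeWarning: invalid value encountered in arccos
  print('t',s['t'],'seat rel nipple in tool mm',((s['ee_pos']+M[:,2]*.0866-N)@M*1000).round(2),'F tool',(s['ft_force']@M).round(2),'ang',np.degrees(np.arccos(-M[:,2]@n)).round(2),'w',s['width'].round(4))
Traceback (most recent call last):
  File "h.py", line 40, in chk
    print('t',s['t'],'seat rel nipple in tool mm',((s['ee_pos']+M[:,2]*.0866-N)@M*1000).round(2),'F tool',(s['ft_force']@M).round(2),'ang',np.degrees(np.arccos(-M[:,2]@n)).round(2),'w',s['width'].round(4))
                                                                                                                                                                                         ^^^^^^^^^^^^^^^^
AttributeError: 'float' object has no attribute 'round'
```

```bash
sed -i "s/np.arccos(-M\[:,2\]@n)/np.arccos(min(1,-M[:,2]@n))/; s/,s\['width'\].round(4))/,s['width'])/" h.py; python3 -c "
from h import *
chk()"
```

```text
t 10.2 seat rel nipple in tool mm [ -1.     0.58 -27.6 ] F tool [ 0.92 -0.79  2.31] ang 0.0 w 0.02693744040772591
```

drive_tool:
  series:
    - {"delta_pos": [0, 0, 0.2], "rot": [0, 0, 0], "claw": 1}
    - {"delta_pos": [0, 0, 0.2], "rot": [0, 0, 0], "claw": 1}
    - {"delta_pos": [0, 0, 0.2], "rot": [0, 0, 0], "claw": 1}
    - {"delta_pos": [0, 0, 0.2], "rot": [0, 0, 0], "claw": 1}
    - {"delta_pos": [0, 0, 0.2], "rot": [0, 0, 0], "claw": 1}

```text
t: 10.82
ee_pos: [0.5415, 0.2414, 0.1764]
eef_rot: [0.046, 0.965, 0.258, 0.014]
ft_force: [-0.1, -0.3, -1.6]
width: 0.0273
finger_force: 55.0
```

```bash
python3 -c "
from h import *
chk()
im,d=vision.grab_frame('scene'); np.savez('pics/scene2.npz',im=im,d=d)
np.set_printoptions(linewidth=200)
print((d[148:166,210:226]*1000).astype(int))"
```

```text
t 10.825 seat rel nipple in tool mm [ -1.02   0.61 -17.44] F tool [ 0.03 -1.08  1.25] ang 0.0 w 0.027267070088916486
[[1239 1243 1243 1242 1238  995  992  991  990  995  994  991  992  879  879  852]
 [1241 1240 1235 1237 1239 1015 1007  993  993  988  991  990  993  882  879  851]
 [1240 1237 1234 1235 1241 1014 1016 1009 1007  991  991  996  993  994  878  851]
 [1231 1232 1230 1234 1229 1044 1018 1016 1015 1013 1012 1016 1018 1027  878  858]
 [1226 1228 1230 1230 1049 1046 1039 1033 1017 1019 1019 1020 1052 1230 1225  875]
 [1226 1226 1222 1224 1046 1043 1043 1041 1040 1038 1042 1043 1052 1219 1223  880]
 [1221 1114 1110 1110 1050 1041 1039 1041 1042 1040 1041 1047 1053 1218 1220 1221]
 [1105 1105 1106 1104 1051 1044 1041 1042    0 1044 1048 1049 1215 1218 1222  868]
 [1098 1102 1098 1104 1060 1053 1049 1044 1047 1045 1047 1054 1218 1223 1215  872]
 [1098 1096 1099 1101 1097 1056 1055 1049 1050 1052 1057 1100 1214 1217 1217  878]
 [1097 1093 1097 1094 1095 1090 1055 1057 1055 1058 1099 1100 1103 1131 1133  873]
 [1091 1092 1090 1092 1086 1083 1085 1077 1091 1090 1094 1098 1099 1126 1128  879]
 [1089 1090 1094 1092 1089 1085 1092 1087 1091 1088 1100 1097 1099 1112 1126  885]
 [1087 1087 1088 1093 1088 1088 1090 1091 1090 1095 1092 1098 1098 1103 1120 1126]
 [1093 1090 1091 1092 1088 1092 1093 1092 1096 1098 1097 1103 1100 1104 1114 1123]
 [1091 1091 1086 1090 1090 1092 1094 1093 1096 1095 1095 1102 1101 1099 1105 1124]
 [1101 1091 1091 1093 1086 1092 1093 1094 1097 1097 1099 1098 1098 1100 1100 1126]
 [1096 1092 1087 1091 1091 1096 1096 1095 1097 1098 1094 1096 1101 1102 1101 1130]]
```

drive_tool:
  series:
    - {"delta_pos": [0.03, 0, 0.2], "rot": [0, 0, 0], "claw": 1}
    - {"delta_pos": [0, 0, 0.2], "rot": [0, 0, 0], "claw": 1}
    - {"delta_pos": [0, 0, 0.2], "rot": [0, 0, 0], "claw": 1}
    - {"delta_pos": [0, 0, 0.1], "rot": [0, 0, 0], "claw": 1}
    - {"delta_pos": [0, 0, 0], "rot": [0, 0, 0], "claw": 1}

```text
t: 11.5
ee_pos: [0.5415, 0.2449, 0.1704]
eef_rot: [0.046, 0.965, 0.258, 0.014]
ft_force: [-0.4, 0.3, -1.1]
width: 0.0273
finger_force: 55.0
```

```bash
python3 -c "
from h import *
chk()"
```

```text
t 11.5 seat rel nipple in tool mm [ -0.66   0.63 -10.51] F tool [ 0.41 -0.36  1.08] ang 0.0 w 0.027259122709583247
```

Free-air force is about 1–1.5 N along the tool. I'll advance 2 mm at a time.

drive_tool:
  series:
    - {"delta_pos": [0, 0, 0.1], "rot": [0, 0, 0], "claw": 1}
    - {"delta_pos": [0, 0, 0.1], "rot": [0, 0, 0], "claw": 1}
    - {"delta_pos": [0, 0, 0], "rot": [0, 0, 0], "claw": 1}
    - {"delta_pos": [0, 0, 0], "rot": [0, 0, 0], "claw": 1}
    - {"delta_pos": [0, 0, 0], "rot": [0, 0, 0], "claw": 1}

```text
t: 12.12
ee_pos: [0.5418, 0.2457, 0.1688]
eef_rot: [0.046, 0.965, 0.258, 0.014]
ft_force: [1.0, 0.2, -1.3]
width: 0.0275
finger_force: 55.0
```

```bash
python3 -c "
from h import *
chk()"
```

```text
t 12.125 seat rel nipple in tool mm [-0.91  0.59 -8.71] F tool [-0.94 -0.41  1.22] ang 0.0 w 0.02747818618669634
```

drive_tool:
  series:
    - {"delta_pos": [0, 0, 0.1], "rot": [0, 0, 0], "claw": 1}
    - {"delta_pos": [0, 0, 0.1], "rot": [0, 0, 0], "claw": 1}
    - {"delta_pos": [0, 0, 0], "rot": [0, 0, 0], "claw": 1}
    - {"delta_pos": [0, 0, 0], "rot": [0, 0, 0], "claw": 1}
    - {"delta_pos": [0, 0, 0], "rot": [0, 0, 0], "claw": 1}

```text
t: 12.75
ee_pos: [0.5421, 0.2467, 0.1672]
eef_rot: [0.046, 0.965, 0.258, 0.014]
ft_force: [1.2, -3.1, 2.9]
width: 0.0274
finger_force: 55.0
```

```bash
python3 -c "
from h import *
chk()"
```

```text
t 12.75 seat rel nipple in tool mm [-1.07  0.69 -6.78] F tool [-1.47 -1.16 -3.97] ang 0.0 w 0.027382628978295503
```

drive_tool:
  series:
    - {"delta_pos": [0, 0, 0.1], "rot": [0, 0, 0], "claw": 1}
    - {"delta_pos": [0, 0, 0.1], "rot": [0, 0, 0], "claw": 1}
    - {"delta_pos": [0, 0, 0], "rot": [0, 0, 0], "claw": 1}
    - {"delta_pos": [0, 0, 0], "rot": [0, 0, 0], "claw": 1}
    - {"delta_pos": [0, 0, 0], "rot": [0, 0, 0], "claw": 1}

```text
t: 13.38
ee_pos: [0.5414, 0.248, 0.1649]
eef_rot: [0.046, 0.965, 0.258, 0.013]
ft_force: [1.7, 0.1, -2.9]
width: 0.0267
finger_force: 55.0
```

```bash
python3 -c "
from h import *
chk()"
```

```text
t 13.375 seat rel nipple in tool mm [-0.13  0.56 -4.12] F tool [-1.71 -1.18  2.63] ang 0.0 w 0.026681293129300922
```

drive_tool:
  series:
    - {"delta_pos": [0, 0, 0.1], "rot": [0, 0, 0], "claw": 1}
    - {"delta_pos": [0, 0, 0.1], "rot": [0, 0, 0], "claw": 1}
    - {"delta_pos": [0, 0, 0], "rot": [0, 0, 0], "claw": 1}
    - {"delta_pos": [0, 0, 0], "rot": [0, 0, 0], "claw": 1}
    - {"delta_pos": [0, 0, 0], "rot": [0, 0, 0], "claw": 1}

```text
t: 14.0
ee_pos: [0.5417, 0.2489, 0.1633]
eef_rot: [0.046, 0.965, 0.258, 0.013]
ft_force: [1.9, 1.4, -5.7]
width: 0.0267
finger_force: 55.0
```

```bash
python3 -c "
from h import *
chk()"
```

```text
t 14.0 seat rel nipple in tool mm [-0.35  0.55 -2.27] F tool [-1.72 -1.55  5.75] ang 0.0 w 0.02674622148167814
```

drive_tool:
  series:
    - {"delta_pos": [0, 0, 0.1], "rot": [0, 0, 0], "claw": 1}
    - {"delta_pos": [0, 0, 0.1], "rot": [0, 0, 0], "claw": 1}
    - {"delta_pos": [0, 0, 0.1], "rot": [0, 0, 0], "claw": 1}
    - {"delta_pos": [0, 0, 0], "rot": [0, 0, 0], "claw": 1}
    - {"delta_pos": [0, 0, 0], "rot": [0, 0, 0], "claw": 1}

```text
t: 14.62
ee_pos: [0.5422, 0.2502, 0.161]
eef_rot: [0.046, 0.965, 0.258, 0.014]
ft_force: [1.3, 0.3, -4.2]
width: 0.0273
finger_force: 55.0
```

```bash
python3 -c "
from h import *
chk()"
```

```text
t 14.625 seat rel nipple in tool mm [-0.83  0.54  0.36] F tool [-1.26 -1.78  3.83] ang 0.0 w 0.027253791013700002
```

drive_tool:
  series:
    - {"delta_pos": [0, 0, 0.1], "rot": [0, 0, 0], "claw": 1}
    - {"delta_pos": [0, 0, 0.1], "rot": [0, 0, 0], "claw": 1}
    - {"delta_pos": [0, 0, 0.1], "rot": [0, 0, 0], "claw": 1}
    - {"delta_pos": [0, 0, 0], "rot": [0, 0, 0], "claw": 1}
    - {"delta_pos": [0, 0, 0], "rot": [0, 0, 0], "claw": 1}
  newtons: 60

```text
t: 15.25
ee_pos: [0.5426, 0.2514, 0.1593]
eef_rot: [0.046, 0.965, 0.259, 0.014]
ft_force: [-3.5, -4.7, 6.0]
width: 0.0273
finger_force: 60.0
```

```bash
python3 -c "
from h import *
chk()"
```

```text
t 15.25 seat rel nipple in tool mm [-1.08  0.84  2.37] F tool [ 3.05 -1.39 -7.72] ang 0.0 w 0.027283085339752742
```

drive_tool:
  series:
    - {"delta_pos": [0, 0, 0.1], "rot": [0, 0, 0], "claw": 1}
    - {"delta_pos": [0, 0, 0.1], "rot": [0, 0, 0], "claw": 1}
    - {"delta_pos": [0, 0, 0.1], "rot": [0, 0, 0], "claw": 1}
    - {"delta_pos": [0, 0, 0.1], "rot": [0, 0, 0], "claw": 1}
    - {"delta_pos": [0, 0, 0], "rot": [0, 0, 0], "claw": 1}

```text
t: 15.88
ee_pos: [0.5428, 0.2533, 0.156]
eef_rot: [0.046, 0.965, 0.259, 0.014]
ft_force: [-2.8, -6.0, 8.7]
width: 0.0271
finger_force: 60.0
```

```bash
python3 -c "
from h import *
chk()"
```

```text
t 15.875 seat rel nipple in tool mm [-1.14  0.89  6.25] F tool [  2.22  -1.08 -10.64] ang 0.0 w 0.027090434571039546
```

drive_tool:
  series:
    - {"delta_pos": [0, 0, 0.1], "rot": [0, 0, 0], "claw": 1}
    - {"delta_pos": [0, 0, 0.1], "rot": [0, 0, 0], "claw": 1}
    - {"delta_pos": [0, 0, 0.1], "rot": [0, 0, 0], "claw": 1}
    - {"delta_pos": [0, 0, 0.1], "rot": [0, 0, 0], "claw": 1}
    - {"delta_pos": [0, 0, 0], "rot": [0, 0, 0], "claw": 1}

```text
t: 16.5
ee_pos: [0.543, 0.2552, 0.1527]
eef_rot: [0.046, 0.965, 0.259, 0.014]
ft_force: [-4.7, -7.0, 10.0]
width: 0.0272
finger_force: 60.0
```

```bash
python3 -c "
from h import *
chk()"
```

```text
t 16.5 seat rel nipple in tool mm [-1.17  0.85 10.06] F tool [  4.01  -1.43 -12.45] ang 0.0 w 0.027204100549159574
```

drive_tool:
  series:
    - {"delta_pos": [0.05, 0, 0.1], "rot": [0, 0, 0], "claw": 1}
    - {"delta_pos": [0, 0, 0], "rot": [0, 0, 0], "claw": 1}
    - {"delta_pos": [0, 0, 0], "rot": [0, 0, 0], "claw": 1}
    - {"delta_pos": [0, 0, 0], "rot": [0, 0, 0], "claw": 1}
    - {"delta_pos": [0, 0, 0], "rot": [0, 0, 0], "claw": 1}

```text
t: 17.12
ee_pos: [0.5429, 0.2556, 0.152]
eef_rot: [0.046, 0.965, 0.259, 0.014]
ft_force: [-4.1, -7.0, 9.9]
width: 0.0271
finger_force: 60.0
```

```bash
python3 -c "
from h import *
chk()
im,d=vision.grab_frame('scene')
cv2.imwrite('pics/fin.png',np.hstack([zoom(im,180,115,70,60,8)]))"
```

```text
t 17.125 seat rel nipple in tool mm [-1.05  0.85 10.83] F tool [  3.34  -1.44 -12.26] ang 0.0 w 0.02706135902466547
```

View pics/fin.png

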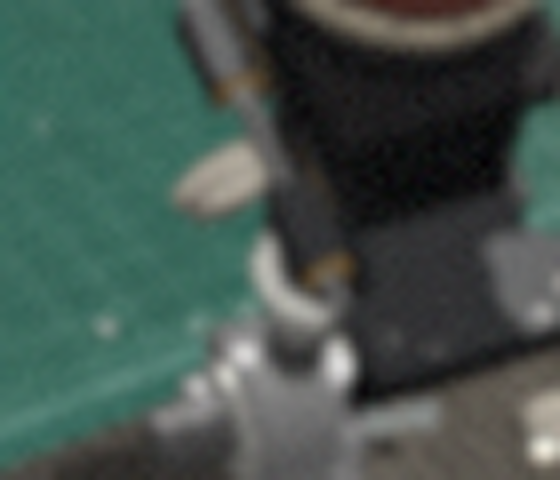

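The collar at (290,300) sits low over the bearing and the coupler at (295,350) is on the nipple. The axial force is steady at about 13.5 N net, so I'm handing in.

```bash
python3 -c "
from h import *
print(ctrl.sign_off())"
```

```text
the job is handed in; nothing more can be done
None
```

I handed the job in at about 17 s. The coupler snapped onto the nipple and the gun is still gripped at 60 N. I estimate the nozzle is held about 8–9 mm in, from tool travel and about 13.5 N of axial push. No verdict came back, and I did not re-measure the bystanders.

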